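# Close the filter housing and hold its cover down for the screws

## Task

Set the band-pass filter block flat in the pocket of the open housing base and let go of it; then put the grey cover on over the locating posts, with its connector notches over the filter's two connectors. Finally press the cover squarely down on the springy gasket with a steady push of about 12 N (not a light touch, and never so hard that the gasket is crushed) and stay like that: the program finishes while the robot is still pressing, because a colleague will now drive the four captive screws. Leave the screwdriver, attenuator and adapter where they are.

Things in the scene. Friction and masses are not known exactly. Their poses are not given: they have to be found in the camera images.
- housing_base: open aluminium housing base fixed on a dark steel build plate (100 x 130 mm, top at z = 5 mm); neither moves. Origin on the desk under its middle; z up, y along the filter's length, x across. Walls 58 x 63 mm outside, rim at z = 13 mm, black gasket on it up to z = 18 mm. Screw pillars at x = +-22, y = +-37 mm, up to z = 12.5; cap screws at y = +-46 mm
- pocket (a point): middle of the pocket floor, at x = y = 0, z = 8 mm in the base's frame: the filter's underside centre rests here, either way round. The pocket is 29 mm wide in x, between two low rounded guide rails (27 mm long, tops at z = 13.5 mm), and 56 mm long in y, between the end walls
- seat (a point): point at x = y = 0, z = 18 mm in the base's frame, level with the free gasket's top: the cover's origin comes here as it touches the gasket, and 3 mm lower at 12 N, either way round. Four round posts (8 mm diameter, bevelled tops at z = 24 mm) at x = +-20.5, y = +-22.5 mm guide it: the cover's walls go round them with 1.5 mm play
- gasket (a joint): how far the gasket is squeezed, m: 0 free, 0.0045 wholly flat; it is a spring of 4 N per mm (12 N squeezes it 3 mm), even all round
- cover: loose grey die-cast cover, open below, standing on its rim; 60 mm in x, 64 mm in y (87 mm over the four screw ears at x = +-22, y = +-37 mm, which are 9.5 mm high with their captive screws), 23 mm high, 0.11 to 0.18 kg. Origin mid of the rim plane (underside), z up. Inside 52 x 56 x 20 mm. In both end walls (+-y) a connector notch 16 mm wide, 14 mm high, open below
- cover_top (a point): middle of the cover's flat top, 23 mm above its rim. The two long sides (x = +-30 mm) are flat and free to grip, 60 mm apart; grip the upper 17 mm only, so that the fingers stay clear of the base
- filter: loose white filter block with small gold trimmers on one long side, about 0.075 kg. Origin on its underside, z up; the body runs in x from -12 to +14 mm, in y from -26 to +26 mm, 22 mm high; a connector stub of 9 mm diameter sticks out 10 mm from each end (+-y), its axis 11 mm above the underside. Grip across the 26 mm width, by the upper 10 mm
- filter_mid (a point): middle of the filter body's underside (origin + 1 mm in x)
- screwdriver: loose screwdriver with red handle, 160 mm long, 25 mm high, lying beyond the work; leave alone. Origin mid underside, long axis y
- attenuator: loose metal attenuator with cooling rings, standing, 21 mm diameter, 62 mm high; leave alone. Origin mid underside
- adapter: loose metal barrel adapter, standing, 22 mm diameter, 35 mm high; leave alone. Origin mid underside

How it is judged:
By the outcome, as a careful person would: the job done as asked, in the order asked, and still so for the second after the job is handed in, while the arm keeps its last pose, push and grip.
It also fails if it takes over 61 s, if anything falls off the work surface, if the arm or the gripper's body presses on something with over 40 N, if the wrist force passes 120 N, or if a joint passes its speed limit or range.

## Robot

A 7-joint arm with a two-finger parallel gripper is mounted at the origin on the work surface; the furniture and walls round the work are solid. World frame = base frame: x ahead of the robot, y to its left, z up, the work surface at z = 0. Lengths are in m, angles in rad, forces in N, time in s.
With the tool pointing down it reaches from about 0.4 to 0.875 m from the base axis. Payload 19.3 kg.
Tool frame: the origin (TCP) lies on the centre line of the jaws, within the pads' length; the fingertips stand 8 mm ahead of it and the grasp point (between the pads) lies 11 mm behind it; z points along the fingers, y is the line along which they close (so a half turn about z gives the same grasp; the last joint's range is limited). The gripper opens to 85 mm and grips with 20 to 120 N. Pads are 22 mm wide; open, the fingers measure 114 mm over their backs; the gripper's body (76 mm by 85 mm) begins 54 mm behind the grasp point. The pads swing forward as they close: fully open they stand 13 mm farther back than shut.
Start: joints at [-1.321, 0.521, -0.036, 1.599, 0.021, 1.021, -0.113], TCP at [0.197, 0.593, 0.239] pointing down, gripper open.
Joint ranges: [-2.91, 2.91], [-0.3, 2.13], [-1.5, 1.42], [0.17, 2.43], [-1.26, 4.41], [0.16, 1.93], [-2.52, 2.52]. Speed limits (rad/s): [1.89, 1.89, 2.39, 2.39, 3.01, 3.01, 3.01].

## Interface

Orientations are given as [roll, pitch, yaw] about the fixed x, y, z axes, in that order (R = Rz(yaw) Ry(pitch) Rx(roll)).
In Python, from workcell import status, grab_frame, camera_params, bot, search_frame, silhouettes gives the robot as it stands.
- The arm moves only by the shell command python3 -m creep 'ROWS' [FORCE]. ROWS is JSON, a list of rows, each a list of 5 numbers: the shift along the tool's x, y, z in units of 60 mm (1.0 is 60 mm), then the turn about the tool's z in units of 8 degrees (1.0 is 8 degrees), then the opening, from 0 (shut) to 1 (fully open). In form: [[x, y, z, twist, hand], ...]. A call has 1 to 5 rows; each row is the pose to reach, as a shift and turn from the pose commanded when the call began, along the tool's axes at that moment; what a row does not reach only later rows make up. A row lasts 1/8 s, in which the tool goes at most 62.5 mm and 10.7 degrees, less where a joint would pass 70% of its speed; a pose out of reach is approached as far as the arm can. A call with a gripper value outside its range is refused whole. The fingers move at their own pace and stop on an object; FORCE is the grip in N (left out, the last holds). Time passes only in rows, so rows that repeat a pose let the fingers close. It gives the time, the measured TCP pose, the force, the opening and the grip force at its end, in the units of the state.
- status.observe(): the state, without advancing time (a new reading comes with each control period).
- grab_frame(name): name is "scene" or "top" or "wrist"; returns the picture (420x560x3 uint8, blue, green, red); there is no depth.
- camera_params(name): a dict with "K" (3x3 intrinsics, pixels), "rvec" (rotation vector, rad) and "tvec" (3), from world to camera coordinates, as OpenCV has them; the wrist camera has in their place "tool_from_camera" (4x4, takes a point from camera to tool coordinates, whose origin is the TCP and whose axes are the flange's). Camera axes: x right, y down, z forward; pixel columns grow to the right and rows downward; lengths in m; the calibration is good to about 2 mm. A picture is of the moment at which its call begins: read the wrist's pose just before it. camera_params takes no time and is no camera call.
- bot.job_done(): hands the job in; it is judged then, once.
Trained networks look in the newest picture that a camera, given by its name, has taken for a name from the list of things; names that differ only in an ending like _2 or _b are one class to them, and where a whole thing is asked for, a point or a joint stands for the part that bears it (a point fixed in the world has none). Each returns a list of dicts, best first, with "p" (0 to 1); they miss things now and then, are a little off and sometimes report something else, mostly with a low value. They report only what shows in the picture. A call takes as long as a camera call.
- search_frame(camera, name): "extent" ([left, top, right, bottom] as shares, 0 to 1, of the picture: columns of its width, rows of its height, round what is visible of it).
- silhouettes(camera, name): "mask" (420x560 bool, what is visible of it) and "extent" ([left, top, right, bottom] as shares, 0 to 1, of the picture: columns of its width, rows of its height, round what is visible of it).
The state is a dict: "clock": time; "qpos": joint angles; "qd": joint speeds; "joint_efforts": joint torques, N m; "position": TCP position; "tool_rot": TCP orientation; "force": force on the tool from outside, world axes, zero at the start; "moment": the same for the moment, N m; "grip_width": finger opening in m; "finger_force": force on a finger pad.
Only numpy, scipy, OpenCV 4.12 (cv2) and the standard library are available. Lean on these libraries where they do the work, as an engineer would, in place of code of your own. Each camera call takes 0.05 s, during which the arm holds its last target. There are 200 camera calls.

## Working session

There is one attempt and no reset: what is moved stays moved. The work goes in short steps, Python scripts to look and compute and a shell command to move; the robot and the scene stay as the last step left them, time stands still between calls to the robot, and variables do not carry over. Pictures are saved under pics/ and viewed, at most 10 in all, crops included, and the job is handed in when it is done.

```bash
mkdir -p pics; ls; python3 - <<'E'
from workcell import *
import cv2, numpy as np
s=status.observe(); print(s['clock'],s['position'],s['tool_rot'],s['grip_width'],s['force'])
ims=[]
for c in ['scene','top']:
    im=grab_frame(c); cv2.imwrite(f'pics/{c}0.png',im)
    for n in ['housing_base','cover','filter','screwdriver','attenuator','adapter']:
        print(c,n,[(round(d['p'],2),(np.array(d['extent'])*[560,420,560,420]).round().tolist()) for d in search_frame(c,n)[:2]])
    p=camera_params(c); print(p['K'],p['rvec'],p['tvec'])
print(camera_params('wrist'))
E
```

```text
pics
0.0 [0.19642219 0.59302285 0.23873712] [-3.14051188e+00  5.17442441e-05  2.82175845e+00] 0.08569971619293074 [-0.08711521  0.15578777 -0.40862113]
scene housing_base [(0.86, [272.0, 204.0, 345.0, 262.0])]
scene cover [(0.95, [246.0, 151.0, 275.0, 186.0])]
scene filter [(0.59, [199.0, 200.0, 230.0, 226.0]), (0.44, [270.0, 202.0, 344.0, 265.0])]
scene screwdriver [(0.58, [347.0, 154.0, 386.0, 204.0]), (0.26, [347.0, 287.0, 361.0, 318.0])]
scene attenuator [(0.64, [343.0, 286.0, 365.0, 317.0])]
scene adapter [(0.54, [360.0, 274.0, 377.0, 292.0])]
[[512.80844673   0.         278.85561905]
 [  0.         512.80844673 205.14503298]
 [  0.           0.           1.        ]] [ 2.33839832 -0.05496828  0.04646214] [-0.50344921  0.236731    0.71429015]
top housing_base [(0.95, [267.0, 181.0, 338.0, 237.0]), (0.65, [256.0, 277.0, 287.0, 303.0])]
top cover [(0.74, [186.0, 225.0, 229.0, 254.0])]
top filter [(0.82, [257.0, 278.0, 286.0, 303.0])]
top screwdriver [(0.69, [198.0, 130.0, 273.0, 155.0])]
top attenuator [(0.7, [188.0, 223.0, 232.0, 256.0]), (0.69, [377.0, 174.0, 392.0, 188.0])]
top adapter [(0.25, [254.0, 277.0, 287.0, 302.0])]
[[458.66802794   0.         291.67444054]
 [  0.         458.66802794 212.85746178]
 [  0.           0.           1.        ]] [ 2.14509225 -2.05884194  0.22535883] [0.23792574 0.5527621  0.80803028]
{'K': array([[353.23136547,   0.        , 275.8101764 ],
       [  0.        , 353.23136547, 211.6298571 ],
       [  0.        ,   0.        ,   1.        ]]), 'tool_from_camera': array([[-1.10301620e-03, -9.55781429e-01, -2.94075914e-01,
         7.49791267e-02],
       [ 9.99999322e-01, -9.44210009e-04, -6.81990760e-04,
         4.54745154e-04],
       [ 3.74164682e-04, -2.94076467e-01,  9.55781822e-01,
        -1.34715295e-01],
       [ 0.00000000e+00,  0.00000000e+00,  0.00000000e+00,
         1.00000000e+00]])}
```

View pics/top0.png

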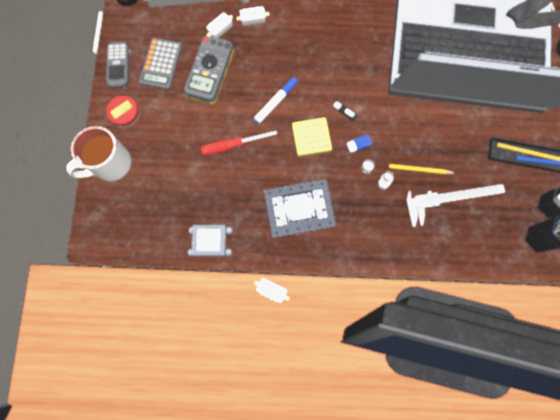

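View pics/scene0.png

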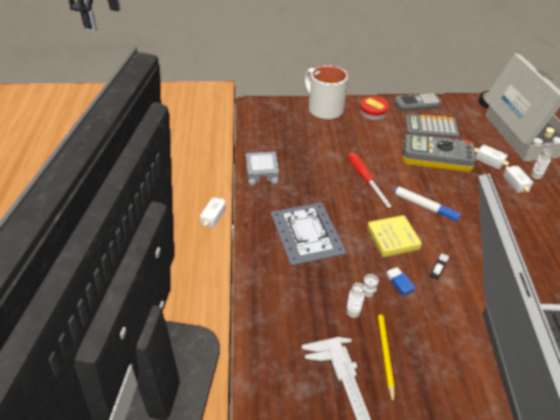

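The top view shows the base at about (301,208), the cover at (209,240) and the filter at (272,290) on the lighter wood. The attenuator and adapter are at (385,181) and (368,166), and the screwdriver at (238,143).

```bash
cat > h.py <<'E'
from workcell import *
import cv2, numpy as np
from scipy.spatial.transform import Rotation as R
def cam(c):
    p=camera_params(c)
    if c=='wrist':
        s=status.observe(); T=np.eye(4);T[:3,:3]=R.from_euler('xyz',s['tool_rot']).as_matrix();T[:3,3]=s['position']
        T=np.linalg.inv(T@p['tool_from_camera']); return p['K'],T[:3,:3],T[:3,3]
    return p['K'],cv2.Rodrigues(np.array(p['rvec']))[0],np.array(p['tvec'])
def back(C,uv,z):
    K,r,t=C; uv=np.atleast_2d(uv); d=np.c_[uv,np.ones(len(uv))]@np.linalg.inv(K).T@r; o=-r.T@t
    return (o+d*((z-o[2])/d[:,2])[:,None])[:,:2]
def proj(C,P):
    K,r,t=C; q=(np.asarray(P)@r.T+t)@K.T; return q[:,:2]/q[:,2:]
def rect(C,mask,z):
    n,l,st,ce=cv2.connectedComponentsWithStats(mask.astype(np.uint8)); k=1+st[1:,4].argmax()
    v,u=np.nonzero(l==k); p=back(C,np.c_[u,v],z).astype(np.float32)
    (c,wh,a)=cv2.minAreaRect(p*1000); 
    if wh[0]>wh[1]: wh=wh[::-1]; a-=90
    return np.round(c,1),np.round(wh,1),'y-axis angle',round((a)%180,1),'mean',(p.mean(0)*1000).round(1)
def togo(xy,yaw=None):
    "tool-axis shift (units of 60 mm) from the current pose to world xyz"
    s=status.observe(); M=R.from_euler('xyz',s['tool_rot']).as_matrix()
    return (M.T@(np.array(xy)-s['position'])/0.06).round(3)
E
python3 - <<'E'
from h import *
for c in ['top','scene']:
    grab_frame(c); C=cam(c); print(c,'cam pos',-C[1].T@C[2])
    for n,z in [('housing_base',.005),('cover',.015),('filter',.015),('attenuator',.03),('adapter',.02),('screwdriver',.01)]:
        for d in silhouettes(c,n)[:2]: print(n,round(d['p'],2),*rect(C,d['mask'],z))
E
```

```text
top cam pos [0.35310003 0.25103331 0.90959891]
housing_base 0.62 [567.5 246.6] [100.2 129.7] y-axis angle 12.7 mean [566.7 246.7]
cover 0.87 [492.6 421.6] [65.9 85.5] y-axis angle 2.3 mean [491.7 421.4]
cover 0.17 [565.  246.6] [ 99.2 128.2] y-axis angle 13.0 mean [565.3 246.9]
filter 0.87 [400.1 295.6] [29.2 71.6] y-axis angle 157.6 mean [400.1 295.3]
filter 0.57 [491.9 420.7] [62.5 85.3] y-axis angle 4.5 mean [491.8 423. ]
attenuator 0.55 [625.4  77.3] [19.8 37.8] y-axis angle 58.1 mean [625.1  77.4]
adapter 0.52 [655.6 110.8] [22.4 26.1] y-axis angle 90.4 mean [655.7 111.8]
screwdriver 0.66 [702.7 378.4] [ 22.  157.8] y-axis angle 17.3 mean [695.7 401. ]
scene cam pos [ 0.47258672 -0.37550389  0.67481235]
housing_base 0.9 [567.  245.5] [100.4 133.9] y-axis angle 12.2 mean [567.1 242.6]
cover 0.98 [491.2 414.5] [62.8 99.8] y-axis angle 2.1 mean [491.1 417.8]
cover 0.6 [565.5 237. ] [100.2 130.1] y-axis angle 13.1 mean [565.6 233.7]
filter 0.88 [399.6 291.8] [35.8 70.1] y-axis angle 158.0 mean [399.3 291. ]
attenuator 0.62 [624.5  79.3] [20.5 63.3] y-axis angle 161.1 mean [624.1  78. ]
adapter 0.8 [654.4 112.8] [20.9 44.4] y-axis angle 161.3 mean [654.3 113.3]
screwdriver 0.68 [700.8 381.7] [ 27.7 167.3] y-axis angle 16.7 mean [696.1 398.2]
```

```bash
python3 - <<'E'
from h import *
T,S=cam('top'),cam('scene')
print('origin',proj(T,[[0,0,0]]),'tcp',proj(S,[[.197,.593,.239]]))
def tri(a,b):
    P=[C[0]@np.c_[C[1],C[2]] for C in (T,S)]
    X=cv2.triangulatePoints(P[0],P[1],np.array(a,float).reshape(2,1),np.array(b,float).reshape(2,1))[:,0];X=X[:3]/X[3]
    return X.round(3),proj(T,[X])-a,proj(S,[X])-b
print(tri([385,312],[153,58])); print(tri([345,340],[153,58])); print(tri([345,340],[170,240]))
print(togo([.400,.2955,.24]))
E
```

```text
origin [[426.72993939 526.62578431]] tcp [[104.32925477  21.71943042]]
(array([0.364, 0.151, 0.396]), array([[-0.44935541, -2.97731774]]), array([[-2.38568706,  0.33665223]]))
(array([0.345, 0.193, 0.373]), array([[ -1.88883515, -14.74880346]]), array([[-11.39992274,   0.98236611]]))
(array([0.331, 0.161, 0.086]), array([[-1.2281753 , -9.39721672]]), array([[-8.63322025,  0.80085231]]))
[-4.78  -3.645 -0.012]
```

```bash
python3 -m creep '[[0,0,0,1,1]]' 
```

```text
clock: 1.52
position: [0.1966, 0.5932, 0.2393]
tool_rot: [-3.142, -0.0, 2.68]
force: [-0.6, -0.7, 0.1]
grip_width: 0.0851
finger_force: 0.0
```

```bash
python3 -m creep '[[-0.65,-0.35,0,1.3,1],[-1.3,-0.7,0,2.6,1],[-2,-1.1,0,3.9,1],[-2.6,-1.47,0,5.2,1],[-2.6,-1.47,0,5.4,1]]'; python3 -c "
from h import *
print(togo([.4,.2955,.2]),status.observe()['qpos'])"
```

```text
clock: 2.15
position: [0.2991, 0.4428, 0.2398]
tool_rot: [3.141, 0.0, 1.921]
force: [-1.0, 0.4, -0.2]
grip_width: 0.0853
finger_force: 0.0
[-2.882  0.736  0.664] [-1.2443283   0.38331159  0.20581969  1.84770785 -0.09523078  0.91989183
 -0.64483833]
```

```bash
python3 -m creep '[[-0.7,0.18,0.1,1.2,1],[-1.4,0.36,0.3,2.5,1],[-2.1,0.54,0.5,3.8,1],[-2.88,0.74,0.66,5.1,1],[-2.88,0.74,0.66,5.3,1]]'; cat >> h.py <<'E'
def look(n,z,name=None,cams=('wrist',)):
    for c in cams:
        im=grab_frame(c); C=cam(c)
        if name: cv2.imwrite(f'pics/{name}_{c}.png',im)
        for d in silhouettes(c,n)[:2]: print(c,n,round(d['p'],2),*rect(C,d['mask'],z))
    return im,C
E
python3 -c "
from h import *
s=status.observe();print(s['qpos'])
look('filter',.022,'f')"
```

```text
clock: 2.78
position: [0.4006, 0.2965, 0.1993]
tool_rot: [3.141, 0.001, 1.182]
force: [0.4, 0.5, 1.0]
grip_width: 0.0851
finger_force: 0.0
[-1.07047808  0.40299835  0.4085315   1.98468079 -0.21811571  0.79668477
 -0.92641604]
wrist filter 0.63 [398.7 301.9] [27.9 69.5] y-axis angle 157.0 mean [399.  301.7]
```

View pics/f_wrist.png

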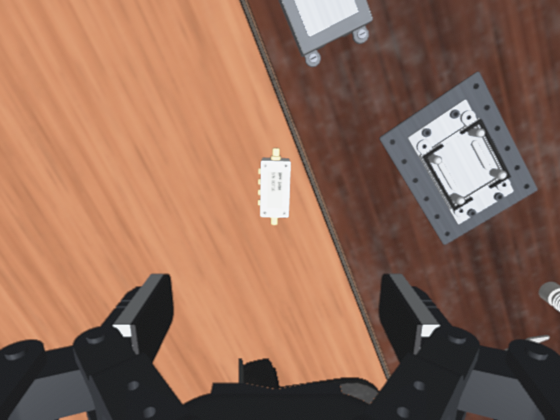

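```bash
python3 -c "
from h import *
C=cam('wrist')
c=back(C,[[262,158],[291,159],[288,218],[261,217]],.022);m=c.mean(0);print(c,m)
print(togo([*m,.07]),togo([*m,.020]))
look('housing_base',.005);look('cover',.023)"
```

```text
[[0.39856084 0.33078967]
 [0.42201802 0.32039247]
 [0.39956899 0.27024054]
 [0.37664615 0.2805252 ]] [0.3991985  0.30048697]
[ 0.017 -0.005  2.16 ] [ 0.017 -0.005  2.994]
wrist housing_base 0.72 [567.1 251.4] [100.8 130.7] y-axis angle 12.8 mean [567.7 254.6]
wrist cover 0.64 [491.6 411.3] [58.2 63. ] y-axis angle 91.7 mean [488.  409.1]
```

```bash
python3 -m creep '[[0,0,0.8,-0.1,1],[-0.02,0,1.6,-0.1,1],[-0.02,0,2.16,-0.1,1],[-0.02,0,2.16,-0.1,1]]'; python3 -c "
from h import *
look('filter',.018,'g');look('filter',.015,None,('top',))"
```

```text
clock: 3.58
position: [0.3977, 0.2972, 0.0686]
tool_rot: [-3.14, 0.003, 1.203]
force: [0.7, -0.0, -0.0]
grip_width: 0.0853
finger_force: 0.0
wrist filter 0.73 [400.4 299.9] [29.5 72.7] y-axis angle 155.9 mean [400.9 299.8]
top filter 0.7 [628.1  75.2] [18.4 36.6] y-axis angle 57.9 mean [627.9  75.2]
```

View pics/g_wrist.png

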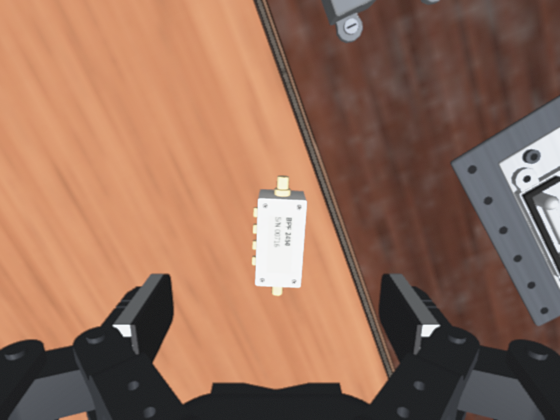

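```bash
python3 -c "
from h import *
C=cam('wrist')
c=back(C,[[261,198],[306,200],[302,287],[256,286]],.022);m=c.mean(0);print(c,m,np.degrees(np.arctan2(*(c[0]-c[3])[::-1])),np.degrees(np.arctan2(*(c[1]-c[2])[::-1])))
print(togo([*m,.020]))"
```

```text
[[0.40139474 0.32592784]
 [0.42365696 0.31610562]
 [0.40372169 0.26742764]
 [0.37892439 0.27774465]] [0.40192444 0.29680144] 64.99788731626259 67.72925552770894
[-0.01   0.049  0.859]
```

```bash
python3 -m creep '[[0,0.05,0,0.35,1],[0,0.05,0.4,0.35,1],[0,0.05,0.7,0.35,1],[0,0.05,0.81,0.35,1],[0,0.05,0.81,0.35,0.5]]' 40; python3 -m creep '[[0,0,0,0,0.3],[0,0,0,0,0.1],[0,0,0,0,0],[0,0,0,0,0],[0,0,0,0,0]]' 40;  python3 -m creep '[[0,0,0,0,0],[0,0,0,0,0],[0,0,-0.5,0,0],[0,0,-1,0,0],[0,0,-1,0,0]]' 40
```

```text
clock: 4.4
position: [0.4018, 0.2965, 0.0218]
tool_rot: [3.142, -0.0, 1.152]
force: [0.3, 0.5, -0.4]
grip_width: 0.0697
finger_force: 0.0
clock: 5.03
position: [0.4018, 0.2967, 0.0221]
tool_rot: [3.141, -0.001, 1.153]
force: [-1.8, -0.9, 10.6]
grip_width: 0.0251
finger_force: 38.8
clock: 5.65
position: [0.4023, 0.2973, 0.0833]
tool_rot: [3.14, -0.003, 1.153]
force: [-0.4, -0.4, -1.0]
grip_width: 0.0245
finger_force: 40.6
```

```bash
python3 -c "
from h import *
print(togo([.567,.248,.11]))"
```

```text
[ 0.364  2.842 -0.441]
```

```bash
python3 -m creep '[[0.07,0.56,-0.3,-0.9,0],[0.14,1.14,-0.44,-1.8,0],[0.21,1.7,-0.44,-2.7,0],[0.29,2.3,-0.44,-3.6,0],[0.36,2.84,-0.44,-4.58,0]]' 40;python3 -m creep '[[0,0,0,0,0],[0,0,0,0,0]]'; python3 -c "
from h import *
look('housing_base',.005,'b');look('filter',.11)
look('housing_base',.005,None,('top',))"
```

```text
clock: 6.28
position: [0.5669, 0.2466, 0.107]
tool_rot: [-3.141, -0.0, 1.797]
force: [-0.4, 0.0, -1.3]
grip_width: 0.0246
finger_force: 40.5
clock: 6.52
position: [0.5653, 0.2472, 0.1071]
tool_rot: [-3.14, -0.0, 1.792]
force: [-0.4, 0.0, -0.6]
grip_width: 0.0246
finger_force: 40.5
wrist filter 0.86 [563.2 252.8] [27.5 68.6] y-axis angle 13.0 mean [563.8 254. ]
top housing_base 0.61 [560.4 274.4] [72.9 98.5] y-axis angle 102.8 mean [550.7 280.2]
```

View pics/b_wrist.png

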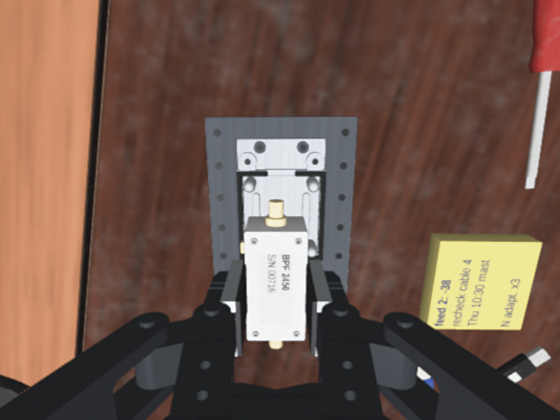

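```bash
python3 -c "
import cv2
im=cv2.imread('pics/b_wrist.png')[108:258,195:365]
cv2.imwrite('pics/bc.png',cv2.resize(im,None,fx=4,fy=4,interpolation=cv2.INTER_CUBIC))"
```

```text
(no output)
```

View pics/bc.png

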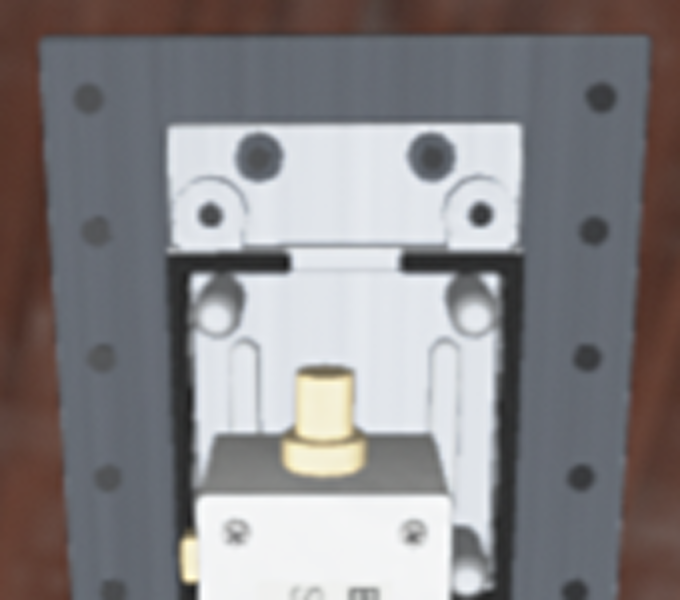

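```bash
cat > fit.py <<'E'
from h import *
from scipy.optimize import least_squares
def fitbase(C,uv,P,x0):
    P=np.array(P)/1000.; uv=np.array(uv)
    def f(q):
        c,s=np.cos(q[2]),np.sin(q[2]); W=np.c_[q[0]+c*P[:,0]-s*P[:,1],q[1]+s*P[:,0]+c*P[:,1],P[:,2]]
        return (proj(C,W)-uv).ravel()
    r=least_squares(f,x0,x_scale=[.01,.01,.1]); return r.x,r.fun.reshape(-1,2).round(1)
E
python3 - <<'E'
from fit import *
C=cam('wrist'); s=status.observe(); print(s['position'],s['tool_rot'])
uv=[(247.1,161.1),(314.9,161.1),(249.1,186.1),(313.1,186.1),(311.9,251.4),(204.6,116.9),(357.1,116.6)]
P=[(-22,37,12.5),(22,37,12.5),(-20.5,22.5,24),(20.5,22.5,24),(20.5,-22.5,24),(-50,65,5),(50,65,5)]
q,r=fitbase(C,uv,P,[.567,.248,.22]); print(q,np.degrees(q[2]),r.tolist())
z=s['position'][2]
M=R.from_euler('xyz',s['tool_rot']).as_matrix()
for uv,dz in [([(243.9,230.6),(307.6,230.6)],0),([(248.1,216.4),(304.4,216.4)],-.022)]:
    w=np.c_[back(C,uv,z+dz),[z+dz]*2]; print('filter in tool',((w-s['position'])@M*1000).round(1))
w=np.r_[q[:2],.0]; print('base origin in tool mm',((w-s['position'])@M*1000).round(1))
E
```

```text
[0.56574016 0.24761827 0.1079675 ] [-3.14158229e+00 -1.10578317e-04  1.79318232e+00]
[0.56882909 0.25048764 0.224641  ] 12.870981468426617 [[0.2, -0.0], [-0.2, -0.3], [-0.2, 0.6], [0.5, 0.4], [-0.2, 0.6], [-0.7, -0.5], [0.7, -0.7]]
filter in tool [[ 25.8 -12.8   0. ]
 [ 25.8  13.1   0. ]]
filter in tool [[ 24.8 -12.8  22. ]
 [ 24.8  13.5  22. ]]
base origin in tool mm [  2.1   3.6 108. ]
```

```bash
python3 -m creep '[[0.045,0.07,0,0,0],[0.045,0.07,0.4,0,0],[0.045,0.07,0.8,0,0],[0.045,0.07,0.9,0,0],[0.045,0.07,0.9,0,0]]' 40; python3 -c "
from h import *
s=status.observe();print(s['position'],s['tool_rot'])
im=grab_frame('wrist');cv2.imwrite('pics/c_wrist.png',im)
im=im[120:270,190:360]
cv2.imwrite('pics/cc.png',cv2.resize(im,None,fx=4,fy=4,interpolation=cv2.INTER_CUBIC))"
```

```text
clock: 7.45
position: [0.5698, 0.2508, 0.0541]
tool_rot: [-3.142, 0.0, 1.793]
force: [0.3, 0.4, -0.9]
grip_width: 0.0248
finger_force: 40.5
[0.56977784 0.25082986 0.05408321] [-3.14153540e+00  6.18605955e-05  1.79271018e+00]
```

View pics/cc.png

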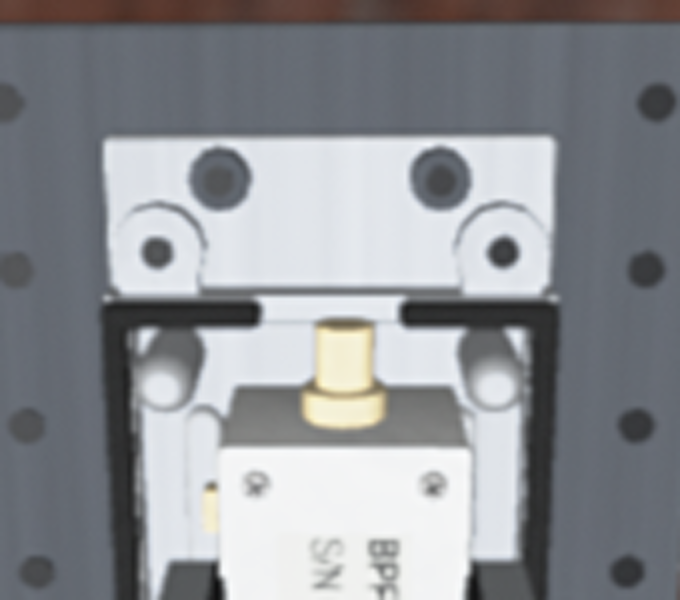

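```bash
python3 - <<'E'
from fit import *
C=cam('wrist'); s=status.observe()
g=lambda L:(np.array(L)+.5)/4-.5+[190,120]
uv=g([(157,252),(502,252),(167,385),(494,385)])
P=[(-22,37,12.5),(22,37,12.5),(-20.5,22.5,24),(20.5,22.5,24)]
q,r=fitbase(C,uv,P,[.567,.248,.22]); print(q,np.degrees(q[2]),r.tolist())
z=s['position'][2]
M=R.from_euler('xyz',s['tool_rot']).as_matrix()
for uv,dz in [([(218,449),(470,448)],0),([(235,388),(455,388)],-.022),([(318,323),(374,323)],-.011)]:
    w=np.c_[back(C,g(uv),z+dz),[z+dz]*2]; print('filter in tool',((w-s['position'])@M*1000).round(1))
w=np.r_[q[:2],.0]; print('base origin in tool mm',((w-s['position'])@M*1000).round(1))
E
```

```text
[0.56850132 0.25015869 0.22198038] 12.718538695172342 [[0.2, -0.3], [0.1, -0.4], [-1.0, 0.4], [0.7, 0.3]]
filter in tool [[ 25.3 -12.7  -0. ]
 [ 25.4  12.9   0. ]]
filter in tool [[ 24.7 -12.6  22. ]
 [ 24.6  13.   22. ]]
filter in tool [[35.5 -2.7 11. ]
 [35.5  3.3 11. ]]
base origin in tool mm [-0.4 -1.7 54.6]
```

```bash
python3 -m creep '[[0.006,-0.016,0,0,0],[0.006,-0.016,0.15,0,0],[0.006,-0.016,0.28,0,0],[0.006,-0.016,0.28,0,0]]' 40; python3 -m creep '[[0,0,0.04,0,0],[0,0,0.08,0,0],[0,0,0.08,0,0]]'; python3 -c "
from h import *
s=status.observe();print(s['position'],s['tool_rot'],s['moment'])
im=grab_frame('wrist');cv2.imwrite('pics/d_wrist.png',im)
im=im[120:270,190:360]
cv2.imwrite('pics/dc.png',cv2.resize(im,None,fx=4,fy=4,interpolation=cv2.INTER_CUBIC))"
```

```text
clock: 8.0
position: [0.5681, 0.2507, 0.0362]
tool_rot: [-3.14, 0.0, 1.793]
force: [-0.3, 0.7, -0.9]
grip_width: 0.0246
finger_force: 40.5
clock: 8.38
position: [0.5686, 0.2508, 0.0322]
tool_rot: [-3.142, 0.0, 1.793]
force: [0.7, 0.7, -0.8]
grip_width: 0.0247
finger_force: 40.5
[0.56859831 0.25081674 0.03220529] [-3.14150415e+00  6.80698168e-05  1.79268443e+00] [-0.01060134  0.03384375 -0.04617388]
```

View pics/dc.png

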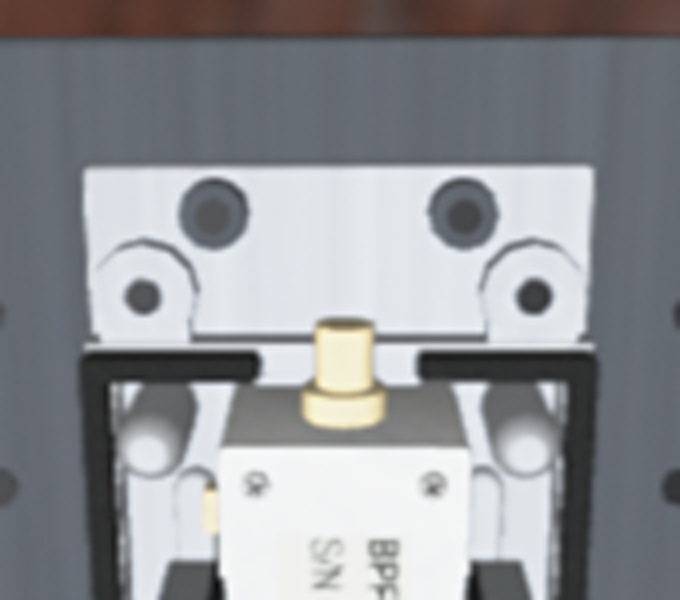

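Filter is between the rails, the stub sits in the gap in the gasket, and there's no contact force. I'll lower it the last 2 mm.

```bash
python3 -m creep '[[0,0,0.02,0,0],[0,0,0.04,0,0],[0,0,0.04,0,0]]'; python3 -m creep '[[0,0,0.01,0,0],[0,0,0.02,0,0],[0,0,0.02,0,0]]'
```

```text
clock: 8.8
position: [0.5686, 0.2509, 0.0298]
tool_rot: [-3.141, 0.0, 1.793]
force: [0.0, 1.0, -0.9]
grip_width: 0.025
finger_force: 40.5
clock: 9.18
position: [0.5687, 0.2509, 0.0292]
tool_rot: [3.141, -0.0, 1.793]
force: [-3.0, -1.2, 8.7]
grip_width: 0.0242
finger_force: 41.6
```

```bash
python3 -m creep '[[0,0,0,0,0.6],[0,0,0,0,0.6],[0,0,0,0,0.6],[0,0,-0.3,0,0.6],[0,0,-0.8,0,0.8]]'; python3 -m creep '[[0,0,-0.6,0,1],[0,0,-0.9,0,1],[0,0,-0.9,0,1]]'; python3 -c "
from h import *
s=status.observe();print(s['position'],s['tool_rot'],s['qpos'])
im=grab_frame('wrist');cv2.imwrite('pics/e_wrist.png',im)
im=im[120:270,190:360]
a=cv2.resize(im,None,fx=4,fy=4,interpolation=cv2.INTER_CUBIC)
cv2.imwrite('pics/ec.png',a)
look('filter',.03);look('cover',.023)
print('rel cover',togo([.4920,.419,.12]))"
```

```text
clock: 9.8
position: [0.5683, 0.2506, 0.0776]
tool_rot: [-3.141, 0.0, 1.793]
force: [0.0, -0.4, 0.0]
grip_width: 0.0671
finger_force: 0.0
clock: 10.18
position: [0.5692, 0.2512, 0.1324]
tool_rot: [3.139, -0.001, 1.793]
force: [0.2, -0.1, -0.1]
grip_width: 0.0855
finger_force: 0.0
[0.5691786  0.25118841 0.13236064] [ 3.13925220e+00 -7.54083174e-04  1.79275504e+00] [-0.62022443  0.64859313  0.16314636  1.70680306 -0.13803891  0.79492985
 -0.17108389]
wrist filter 0.75 [566.6 253.7] [28.  69.1] y-axis angle 12.1 mean [567.1 254.2]
wrist cover 0.36 [567.1 255.4] [ 94.5 121.8] y-axis angle 12.7 mean [565.4 261.1]
rel cover [ 3.016 -0.621  0.162]
```

View pics/ec.png

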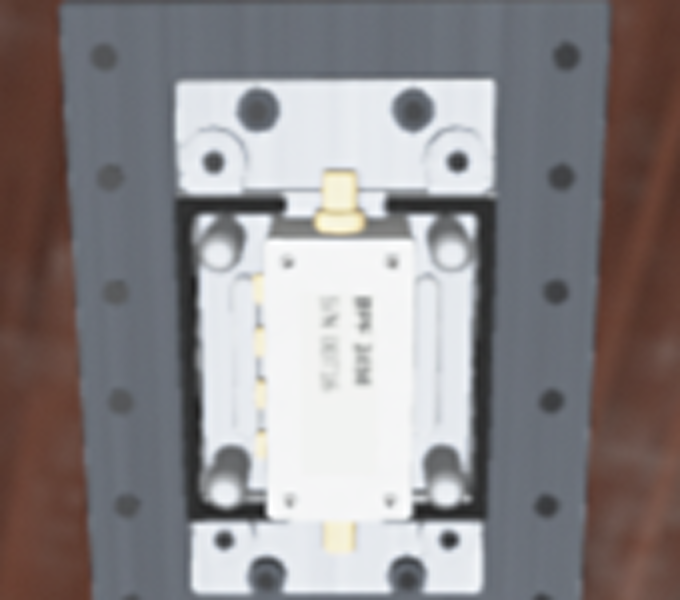

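The filter lies straight in the pocket, with both stubs over the end-wall gaps. I'll fit the base from this view, then go to the cover.

```bash
python3 - <<'E'
from fit import *
C=cam('wrist'); s=status.observe()
g=lambda L:(np.array(L)+.5)/4-.5+[190,120]
uv=g([(214,161),(457,161),(225,540),(450,540),(220,250),(454,250),(224,488),(446,487)])
P=[(-22,37,12.5),(22,37,12.5),(-22,-37,12.5),(22,-37,12.5),(-20.5,22.5,24),(20.5,22.5,24),(-20.5,-22.5,24),(20.5,-22.5,24)]
q,r=fitbase(C,uv,P,[.567,.248,.22]); print(q,np.degrees(q[2]),r.tolist())
c=back(C,g([(267,238),(411,238),(413,520),(266,517)]),.030); d=c.mean(0)-q[:2]; a=q[2]
print('filter mid in base',d@[np.cos(a),np.sin(a)]*1e3,d@[-np.sin(a),np.cos(a)]*1e3, 'yaw',np.degrees(np.arctan2(*(c[1]-c[0])[::-1])))
E
python3 -m creep '[[0.6,-0.12,0,0.3,1],[1.2,-0.24,0,0.6,1],[1.8,-0.36,0,0.9,1],[2.4,-0.48,0,1.2,1],[2.6,-0.6,0,1.3,1]]'
python3 -m creep '[[0,0,0,0,1],[0,0,0,0,1]]'
python3 -c "
from h import *
s=status.observe();print(s['position'],s['tool_rot'])
look('cover',.015,'k');look('cover',.012,None,('scene',))"
```

```text
[0.56666473 0.25039599 0.22100778] 12.662813182482285 [[-0.3, -0.9], [0.6, -0.9], [-0.4, -0.3], [0.1, -0.3], [-0.6, 0.2], [-0.0, 0.2], [0.1, 0.9], [0.6, 1.2]]
filter mid in base 0.6060014653822045 0.40766961530635665 yaw 12.669247699786082
clock: 11.05
position: [0.4975, 0.3972, 0.1297]
tool_rot: [-3.14, 0.0, 1.613]
force: [-0.6, -0.3, -0.8]
grip_width: 0.085
finger_force: 0.0
clock: 11.3
position: [0.5, 0.3937, 0.1306]
tool_rot: [3.141, 0.001, 1.61]
force: [0.2, -0.4, -0.3]
grip_width: 0.0853
finger_force: 0.0
[0.4999717  0.39368525 0.13059056] [3.14137899e+00 8.04494211e-04 1.61012464e+00]
wrist cover 0.89 [491.8 427.9] [62.6 82. ] y-axis angle 3.0 mean [492.2 428. ]
wrist cover 0.71 [560.4 269.3] [ 92.5 105.4] y-axis angle 12.9 mean [554.4 283. ]
scene cover 0.67 [491.7 417.9] [ 62.8 101. ] y-axis angle 3.2 mean [492.  421.7]
```

View pics/k_wrist.png

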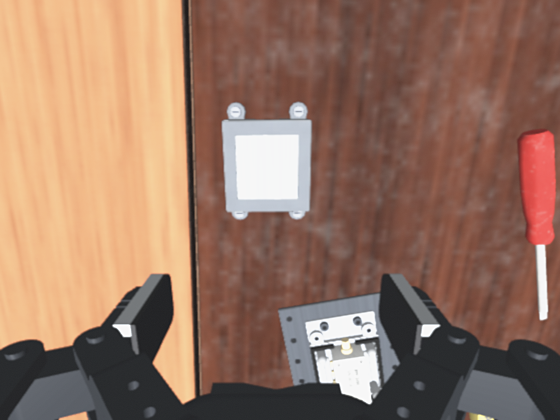

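The cover's top face spans (223,120)–(310,212), with ears at the top and bottom. The notch ends therefore point along the image's vertical, matching the base.

```bash
python3 - <<'E'
from h import *
C=cam('wrist')
c=back(C,[(223,120),(311,120),(309,212),(226,212)],.023); m=c.mean(0)
print(c,m,np.degrees(np.arctan2(*(c[1]-c[0])[::-1])),np.degrees(np.arctan2(*(c[2]-c[3])[::-1])),np.degrees(np.arctan2(*(c[0]-c[3])[::-1])),np.degrees(np.arctan2(*(c[1]-c[2])[::-1])))
print(togo([*m,.075]))
E
```

```text
[[0.46230924 0.45736935]
 [0.52079095 0.45960165]
 [0.52367539 0.39562114]
 [0.46409156 0.39335418]] [0.49271678 0.42648658] 2.1859690247419796 2.1788504840176874 91.59482714555672 92.58132339451359
[ 0.542 -0.096  0.929]
```

```bash
python3 -m creep '[[0.52,-0.1,0.3,0,1],[0.52,-0.1,0.7,0,1],[0.52,-0.1,0.8,0,1],[0.52,-0.1,0.8,0,1]]'
python3 -c "
from h import *
s=status.observe();print(s['position'],s['tool_rot'])
im,C=look('cover',.020,'l')
v=silhouettes('wrist','cover')[0]['mask']
for r in range(180,330,15):
    u=np.nonzero(v[r])[0]; print(r,(u.min(),u.max()) if len(u) else None,end=' ')
g=cv2.cvtColor(im,cv2.COLOR_BGR2GRAY)
print(); print(g[100:340:4,275].tolist())
print(np.nonzero(v.any(1))[0][[0,-1]])"
```

```text
clock: 12.0
position: [0.4923, 0.4254, 0.0829]
tool_rot: [-3.142, 0.001, 1.61]
force: [-0.7, 0.2, 0.5]
grip_width: 0.0853
finger_force: 0.0
[0.49233662 0.42536155 0.08286087] [-3.14153434e+00  5.06620502e-04  1.61034964e+00]
wrist cover 0.85 [492.4 431.6] [61.6 81.2] y-axis angle 2.7 mean [492.6 430.7]
180 (np.int64(225), np.int64(327)) 195 (np.int64(224), np.int64(328)) 210 (np.int64(225), np.int64(327)) 225 (np.int64(225), np.int64(326)) 240 (np.int64(226), np.int64(326)) 255 (np.int64(227), np.int64(325)) 270 (np.int64(227), np.int64(326)) 285 (np.int64(239), np.int64(314)) 300 None 315 None 
[107, 107, 104, 101, 97, 91, 95, 106, 101, 96, 95, 95, 93, 90, 92, 93, 88, 94, 100, 92, 88, 205, 207, 205, 204, 251, 247, 247, 247, 247, 247, 247, 247, 247, 247, 247, 247, 247, 247, 247, 247, 247, 247, 203, 204, 202, 122, 94, 98, 103, 103, 100, 95, 99, 86, 86, 92, 94, 92, 94]
[157 286]
```

```bash
python3 - <<'E'
from h import *
C=cam('wrist'); im=cv2.imread('pics/l_wrist.png'); 
print([im[r,275].tolist() for r in range(160,186,2)],[im[r,275].tolist() for r in range(278,294,2)])
s=status.observe(); M=R.from_euler('xyz',s['tool_rot']).as_matrix()
for r in (182,283): print(((np.r_[back(C,[(275,r)],.023)[0],.023]-s['position'])@M*1e3).round(1))
E
```

```text
[[70, 82, 122], [67, 79, 121], [64, 77, 120], [66, 79, 120], [71, 83, 124], [78, 89, 128], [79, 90, 129], [74, 86, 126], [70, 82, 121], [66, 79, 118], [87, 86, 92], [151, 146, 142], [215, 206, 200]] [[214, 205, 197], [214, 203, 196], [214, 203, 196], [115, 116, 135], [73, 83, 117], [78, 86, 116], [82, 89, 117], [83, 91, 118]]
[32.7 -0.3 60.7]
[-30.8  -0.5  60.7]
```

```bash
python3 -m creep '[[0.015,-0.005,0.4,0,1],[0.015,-0.005,0.8,0,1],[0.015,-0.005,1.1,0,1],[0.015,-0.005,1.13,0,1],[0.015,-0.005,1.13,0,1]]'; python3 -m creep '[[0,0,0,0,0.7],[0,0,0,0,0.6],[0,0,0,0,0.5],[0,0,0,0,0.5],[0,0,0,0,0.4]]' 70;  python3 -m creep '[[0,0,0,0,0.4],[0,0,0,0,0.4],[0,0,-0.3,0,0.4],[0,0,-1,0,0.4],[0,0,-1,0,0.4]]' 70;python3 -c "
from h import *
print(togo([.5683,.2500,.12]))"
```

```text
clock: 12.78
position: [0.492, 0.4271, 0.0156]
tool_rot: [3.141, -0.0, 1.611]
force: [0.4, -0.1, 0.9]
grip_width: 0.0854
finger_force: 0.0
clock: 13.4
position: [0.4919, 0.4273, 0.0162]
tool_rot: [3.141, -0.001, 1.611]
force: [-3.2, -3.2, 12.6]
grip_width: 0.0581
finger_force: 74.2
clock: 14.02
position: [0.4931, 0.4282, 0.0789]
tool_rot: [3.138, -0.004, 1.611]
force: [0.3, 0.1, -1.0]
grip_width: 0.0581
finger_force: 76.6
[-3.015  1.136 -0.691]
```

```bash
python3 -m creep '[[-0.6,0.22,-0.3,-0.3,0.4],[-1.2,0.45,-0.6,-0.6,0.4],[-1.8,0.68,-0.6,-0.9,0.4],[-2.4,0.9,-0.6,-1.1,0.4],[-3.0,1.13,-0.6,-1.3,0.4]]' 70; python3 -m creep '[[0,0,0,0,0.4],[0,0,0,0,0.4]]'; python3 - <<'E'
from h import *
s=status.observe(); print(s['position'],s['tool_rot'],togo([.5683,.2499,.06]))
im=grab_frame('wrist'); cv2.imwrite('pics/m_wrist.png',im); C=cam('wrist')
for n in ('cover','housing_base'):
    for d in silhouettes('wrist',n)[:2]: print(n,d['p'],(np.array(d['extent'])*[560,420,560,420]).round(1))
g=cv2.cvtColor(im,cv2.COLOR_BGR2GRAY).astype(int)
for c in (240,275,310): print(c,g[60:340:4,c].tolist())
for r in (170,190,240): print(r,g[r,180:372:4].tolist())
E
```

```text
clock: 14.65
position: [0.5668, 0.2486, 0.1111]
tool_rot: [-3.142, -0.0, 1.794]
force: [0.4, 0.5, -1.8]
grip_width: 0.0575
finger_force: 76.5
clock: 14.9
position: [0.5663, 0.2502, 0.1109]
tool_rot: [-3.141, -0.0, 1.793]
force: [-1.0, -0.2, -1.9]
grip_width: 0.058
finger_force: 76.5
[0.56632313 0.25022462 0.1109346 ] [-3.14139239e+00 -4.13350181e-04  1.79256616e+00] [-0.013  0.031  0.849]
cover 0.67 [199.1 185.6 351.8 359.3]
housing_base 0.78 [201.2 119.9 355.  214.4]
240 [78, 78, 77, 75, 75, 75, 73, 72, 69, 67, 64, 61, 60, 60, 63, 66, 113, 112, 113, 113, 112, 230, 228, 229, 215, 231, 234, 234, 238, 44, 115, 113, 116, 123, 119, 81, 59, 50, 68, 69, 69, 106, 154, 155, 155, 155, 155, 173, 229, 229, 229, 229, 229, 230, 230, 230, 230, 230, 231, 231, 230, 230, 231, 231, 231, 232, 232, 232, 233, 233]
275 [59, 62, 66, 68, 69, 72, 73, 72, 68, 70, 73, 75, 74, 76, 74, 75, 109, 109, 110, 110, 108, 235, 232, 232, 232, 232, 233, 212, 215, 222, 242, 169, 247, 245, 245, 245, 213, 219, 227, 216, 67, 113, 156, 156, 155, 156, 154, 155, 231, 230, 230, 230, 230, 230, 230, 230, 230, 230, 230, 230, 230, 23
[... 371 characters left out ...]
 231]
170 [62, 64, 62, 62, 67, 61, 56, 112, 112, 89, 91, 110, 112, 108, 220, 234, 235, 234, 232, 235, 237, 232, 234, 235, 239, 241, 205, 235, 233, 236, 235, 223, 234, 231, 233, 229, 106, 110, 110, 94, 63, 110, 111, 69, 64, 65, 73, 66]
190 [64, 63, 62, 67, 61, 65, 90, 108, 103, 155, 154, 154, 153, 146, 63, 91, 234, 235, 143, 231, 244, 238, 246, 245, 245, 245, 246, 245, 233, 241, 229, 189, 236, 235, 81, 157, 155, 155, 154, 150, 103, 110, 106, 64, 67, 75, 66, 66]
240 [69, 69, 68, 71, 75, 147, 156, 155, 154, 154, 155, 155, 155, 156, 155, 155, 155, 155, 155, 155, 156, 155, 155, 155, 155, 155, 155, 157, 156, 157, 155, 155, 155, 155, 155, 155, 155, 155, 155, 155, 155, 154, 154, 105, 88, 89, 81, 85]
```

```bash
python3 - <<'E'
from h import *
im=cv2.imread('pics/m_wrist.png');g=cv2.cvtColor(im,cv2.COLOR_BGR2GRAY).astype(int)
print(g[216:232,275],g[216:232,250],g[240,194:206],g[240,344:358])
C=cam('wrist'); s=status.observe(); M=R.from_euler('xyz',s['tool_rot']).as_matrix(); z=s['position'][2]+.007
for p in [(275,223),(199.5,240),(351.5,240)]: print(((np.r_[back(C,[p],z)[0],z]-s['position'])@M*1e3).round(1))
# base plate front edge & white pad, from dark-to-bright steps
h=.0125
from fit import fitbase
hx=g[140:215,200:360]
sub=im[135:185,225:340]; gray=cv2.cvtColor(sub,cv2.COLOR_BGR2GRAY)
c=cv2.HoughCircles(cv2.resize(gray,None,fx=4,fy=4,interpolation=cv2.INTER_CUBIC),cv2.HOUGH_GRADIENT,1,40,param1=80,param2=12,minRadius=7,maxRadius=26)
print(None if c is None else [(round((a+.5)/4-.5+225,1),round((b+.5)/4-.5+135,1),round(r/4,1)) for a,b,r in c[0]])
# dark blobs
_,t=cv2.threshold(cv2.resize(gray,None,fx=4,fy=4,interpolation=cv2.INTER_CUBIC),140,255,cv2.THRESH_BINARY_INV)
n,l,st,ce=cv2.connectedComponentsWithStats(t)
for k in range(1,n):
    if 60<st[k,4]<3000: print((ce[k]+.5)/4-.5+[225,135],st[k])
E
```

```text
[216 213 149  83  67  68  71  86 113 140 153 156 156 156 156 157] [ 71  70  70  70  71  69  71  85 107 133 146 153 154 154 154 153] [ 75  75  75  72  84 120 147 157 157 156 156 155] [154 154 154 154 154 154 147 132 105  88  86  88  88  88]
[31.5 -0.2 -7. ]
[ 24.5 -29.5  -7. ]
[24.5 29.5 -7. ]
[(np.float32(299.5), np.float32(150.5), np.float32(5.8)), (np.float32(257.2), np.float32(150.0), np.float32(5.5)), (np.float32(245.0), np.float32(164.5), np.float32(2.9)), (np.float32(311.2), np.float32(164.5), np.float32(2.7)), (np.float32(295.2), np.float32(175.8), np.float32(3.4)), (np.float32(278.5), np.float32(173.8), np.float32(6.1)), (np.float32(260.0), np.float32(176.0), np.float32(4.4)), (np.float32(313.2), np.float32(181.8), np.float32(3.0)), (np.float32(242.0), np.float32(180.5), np.float32(2.1))]
[257.1914557  150.37816456] [ 109   41   43   45 1501]
[299.33786472 150.31730769] [ 278   41   43   45 1508]
[245.10463483 164.55688202] [ 72 109  21  22 356]
[311.40285146 164.52619363] [337 108  22  23 377]
```

```bash
cat > holes.py <<'E'
from h import *
def holes(save,r0,r1,c0,c1):
    im=grab_frame('wrist'); cv2.imwrite(save,im); C=cam('wrist'); s=status.observe()
    g=cv2.resize(cv2.cvtColor(im[r0:r1,c0:c1],cv2.COLOR_BGR2GRAY),None,fx=4,fy=4,interpolation=cv2.INTER_CUBIC)
    n,l,st,ce=cv2.connectedComponentsWithStats((g<140).astype(np.uint8)); M=R.from_euler('xyz',s['tool_rot']).as_matrix()
    print(s['position'].round(4),s['tool_rot'].round(4),s['force'])
    for k in range(1,n):
        w,h=st[k,2:4]
        if 150<st[k,4]<6000 and .7<w/h<1.4:
            p=(ce[k]+.5)/4-.5+[c0,r0]; print(p.round(1),st[k,4],((np.r_[back(C,[p],.0125)[0],.0125]-s['position'])@M*1e3).round(1))
    gg=cv2.cvtColor(im,cv2.COLOR_BGR2GRAY).astype(int); return im,gg,C
E
python3 -c "
from holes import *
holes('pics/n.png',135,185,225,340)"
```

```text
[0.5661 0.2508 0.1109] [-3.1414e+00 -2.0000e-04  1.7939e+00] [-1.29984614  0.04076329 -1.29955914]
[257.4 151.4] 1501 [ 44.9 -11.9  98.4]
[299.6 151.4] 1489 [44.9 15.8 98.4]
[245.3 165.6] 355 [ 35.6 -20.   98.4]
[311.6 165.6] 372 [35.5 23.9 98.4]
```

```bash
python3 -m creep '[[-0.015,0.032,0.3,0,0.4],[-0.015,0.032,0.7,0,0.4],[-0.015,0.032,0.95,0,0.4],[-0.015,0.032,0.95,0,0.4],[-0.015,0.032,0.95,0,0.4]]' 70; python3 -c "
from holes import *
im,g,C=holes('pics/o.png',110,215,205,355)
print(g[100:230:3,275])"
```

```text
clock: 15.72
position: [0.569, 0.2494, 0.0543]
tool_rot: [3.141, -0.0, 1.793]
force: [-1.1, 0.5, -1.8]
grip_width: 0.058
finger_force: 76.5
[0.569  0.2495 0.0545] [ 3.1407e+00 -2.0000e-04  1.7927e+00] [-0.0138926  -0.70684311 -1.28517215]
[246.6 161.8] 2777 [ 47.1 -14.5  42. ]
[301.8 161.8] 2780 [47.1 13.2 42. ]
[226.4 195.3] 611 [ 29.8 -25.3  42. ]
[ 71  72  72  71  71  70  69  69  98 110 110 111 110 110 110 111 110 134
 233 232 232 232 232 231 232 232 232 234 117 243 239 239 241 201 242 242
 132 251 246 253  65  87 153 156]
```

```bash
python3 -m creep '[[0.02,-0.011,0,0,0.4],[0.02,-0.011,0.1,0,0.4],[0.02,-0.011,0.2,0,0.4],[0.02,-0.011,0.2,0,0.4]]' 70; python3 -c "
from holes import *
im,g,C=holes('pics/p.png',110,215,205,355)"
```

```text
clock: 16.27
position: [0.5674, 0.2502, 0.0412]
tool_rot: [-3.141, 0.0, 1.793]
force: [1.1, -0.2, -1.9]
grip_width: 0.058
finger_force: 76.5
[0.5676 0.2503 0.0415] [-3.1410e+00  2.0000e-04  1.7927e+00] [ 0.36807697  0.37308824 -1.90897858]
[247.5 168.5] 3260 [ 46.1 -13.1  29. ]
[306.6 168.4] 3208 [46.1 14.6 29. ]
```

```bash
python3 -m creep '[[0.004,0.01,0,0,0.4],[0.004,0.01,0,0,0.4],[0.004,0.01,0.03,0,0.4],[0.004,0.01,0.06,0,0.4],[0.004,0.01,0.06,0,0.4]]' 70; python3 -c "
from holes import *
im,g,C=holes('pics/q.png',110,215,205,355)"
```

```text
clock: 16.95
position: [0.5681, 0.2507, 0.0381]
tool_rot: [-3.141, 0.0, 1.793]
force: [0.2, -0.2, -1.4]
grip_width: 0.0582
finger_force: 76.5
[0.5682 0.2507 0.0382] [-3.1414e+00  1.0000e-04  1.7927e+00] [ 0.23266613  0.567424   -1.78872258]
[245.2 170.3] 3352 [ 45.8 -13.9  25.7]
[305.3 170.3] 3351 [45.8 13.7 25.7]
[226.3 195.3] 602 [ 34.  -23.   25.7]
```

```bash
python3 -m creep '[[0,0,0.03,0,0.4],[0,0,0.06,0,0.4],[0,0,0.06,0,0.4]]' 70; python3 -m creep '[[0,0,0.01,0,0.4],[0,0,0.02,0,0.4],[0,0,0.02,0,0.4]]' 70
```

```text
clock: 17.38
position: [0.5682, 0.2507, 0.0345]
tool_rot: [-3.141, 0.0, 1.793]
force: [0.3, -0.2, -1.5]
grip_width: 0.058
finger_force: 76.5
clock: 17.75
position: [0.5683, 0.2507, 0.0336]
tool_rot: [3.142, 0.0, 1.793]
force: [-0.7, -1.2, 0.6]
grip_width: 0.0582
finger_force: 76.8
```

```bash
python3 -m creep '[[0,0,0.02,0,0.4],[0,0,0.02,0,0.4],[0,0,0.02,0,0.4]]' 80; python3 -m creep '[[0,0,0.015,0,0.4],[0,0,0.015,0,0.4],[0,0,0.015,0,0.4]]' 80
```

```text
clock: 18.12
position: [0.5683, 0.2507, 0.0325]
tool_rot: [3.141, 0.0, 1.793]
force: [-2.3, 0.2, 5.7]
grip_width: 0.0579
finger_force: 87.6
clock: 18.5
position: [0.5683, 0.2507, 0.0318]
tool_rot: [3.141, -0.0, 1.793]
force: [-3.2, -1.3, 7.5]
grip_width: 0.058
finger_force: 87.9
```

```bash
python3 -m creep '[[0,0,0.02,0,0.4],[0,0,0.02,0,0.4],[0,0,0.02,0,0.4],[0,0,0.02,0,0.4]]'; for i in 1 2 3; do python3 -m creep '[[0,0,0,0,0.4],[0,0,0,0,0.4]]'|grep -E 'pos|force'; done; python3 -c "
from workcell import *
print(status.observe()['moment'])"
```

```text
clock: 19.0
position: [0.5684, 0.2508, 0.0308]
tool_rot: [3.141, -0.0, 1.793]
force: [-4.6, -2.0, 12.4]
grip_width: 0.0575
finger_force: 88.3
position: [0.5684, 0.2508, 0.0308]
force: [-3.9, -1.9, 12.9]
finger_force: 88.3
position: [0.5684, 0.2508, 0.0308]
force: [-3.4, -1.2, 11.6]
finger_force: 88.3
position: [0.5684, 0.2508, 0.0308]
force: [-3.6, -1.3, 12.0]
finger_force: 88.3
[-0.39398944  0.94156064 -0.0196636 ]
```

```bash
python3 -m creep '[[0,-0.003,0,0,0.4],[0,-0.003,0,0,0.4],[0,-0.003,0,0,0.4]]'; for i in 1 2 3; do python3 -m creep '[[0,0,0,0,0.4],[0,0,0,0,0.4]]'|grep -E 'pos|force'; done; python3 -c "
from workcell import *
import numpy as np
s=status.observe();print(s['moment'])
grab_frame('top');grab_frame('scene')
for c in ('top','scene'):
  for n in ('cover','screwdriver','attenuator','adapter'):
    print(c,n,[(round(d['p'],2),(np.array(d['extent'])*[560,420,560,420]).round().tolist()) for d in search_frame(c,n)[:1]])"
```

```text
clock: 20.12
position: [0.5683, 0.2508, 0.0308]
tool_rot: [3.141, -0.0, 1.793]
force: [-3.1, -1.3, 11.4]
grip_width: 0.0578
finger_force: 88.3
position: [0.5684, 0.2508, 0.0308]
force: [-2.9, -0.9, 12.1]
finger_force: 88.3
position: [0.5683, 0.2508, 0.0308]
force: [-3.2, -1.7, 12.1]
finger_force: 88.3
position: [0.5683, 0.2508, 0.0308]
force: [-3.2, -2.1, 11.7]
finger_force: 88.3
[-0.29285125  0.77012054  0.03214479]
top cover [(0.47, [278.0, 206.0, 295.0, 226.0])]
top screwdriver [(0.24, [267.0, 188.0, 296.0, 238.0])]
top attenuator []
top adapter [(0.25, [281.0, 207.0, 294.0, 223.0])]
scene cover [(0.71, [292.0, 204.0, 332.0, 248.0])]
scene screwdriver [(0.94, [349.0, 151.0, 387.0, 207.0])]
scene attenuator [(0.98, [346.0, 284.0, 362.0, 318.0])]
scene adapter [(0.73, [296.0, 203.0, 329.0, 246.0])]
```

```bash
python3 -c "
from workcell import bot
print(bot.job_done())"
```

```text
the job is handed in; nothing more can be done
None
```

The filter is in the pocket, released and flat; the cover is on over the posts, and the arm is holding it down with a steady push of about 12 N (gasket squeezed about 3 mm, a 3 N sideways force remaining); the job is handed in at about 21 s, verdict not shown, and the arm never went near the screwdriver, attenuator or adapter.

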